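Drop the ring light one hole on the colony viewing stand

TASK

The ring light on the dish viewing stand is one notch too high: press in the sprung button on its telescoping sleeve, slide the sleeve down the post to the very next hole and let the button spring fully out again so that the sleeve is locked there. Feel for the click and do not force the bolt against the edge of a hole, do not let the ring light touch the dish below it, and leave the other things on the bench where they are.

Things in the scene. Friction and masses are not known exactly. Their poses are not given: they have to be found in the camera images.
- stand: Dish viewing stand, fixed to the bench: grey base plate 255 x 130 x 15 mm, upright steel post 19 mm thick, and a white box-shaped lit stage (110 x 110 mm, top 85 mm above the bench) whose middle is 120 mm from the post along +x. Origin on the bench at the post's axis; z up; x points from the post to the stage; y points to the side on which the button sticks out.
- sleeve (a joint): How far the sleeve has been slid down the post, in m: 0 at the upper hole where it starts, growing downward, end stop at 0.068. It stays where it is left: its friction is 9 N and it weighs 0.3 to 0.6 kg, so with the bolt out of a hole it takes a downward push of about 3 to 9 N.
- sleeve_top (a point): Middle of the flat top of the sleeve, an upright square aluminium tube (28 x 28 mm, 149 mm long, sides parallel to the stand's x and y, flat black cap) that slides on the post. It starts 276 mm above the bench. A black collar, 34 mm square, begins 89 mm below the top and carries a bar along +x to the ring light. Axes parallel to the stand's.
- button (a joint): How far the button is pressed in, in m: 0 fully out, 0.007 fully in. Its spring pushes back with 4 N at 0 and 8 N at 0.007. The bolt clears a hole at 0.005. Once the sleeve is about 8 mm off its hole the bolt rides on the post and keeps the button at 0.005 by itself, so the fingers can let go.
- button_face (a point): Middle of the outer face of the sprung button: plain round steel, 14 mm across, on the sleeve's +y side, 29 mm below sleeve_top; 23 mm from the post's axis when out, 16 mm fully in; pressed along -y. The far (-y) side of the sleeve is plain, 14 mm from the axis, so both can be pinched from above: 37 mm across with the button out, 30 mm fully in.
- bolt: Locking bolt, hidden in the sleeve 57 mm below the button and moving with it; 6 mm high, the post's holes 8 mm. The next hole is 30 to 50 mm below the first, unseen, to be felt: there a free button springs out and the sleeve stops dead; with the button held in it runs past, to a third hole 24 mm lower. Over 20 N against a hole's edge damages the bolt.
- ring_light (a point): Middle of the underside of the black ring light, a ring 92 mm across and 22 mm high, carried by the sleeve 120 mm out along +x and 114 mm below sleeve_top.
- dish: Small clear closed culture dish, 60 mm across, 15 mm high, loose on the stage under the ring light; its origin is the centre of its underside. The ring light at the next hole stays 11 to 33 mm above it; 62 mm below its start it touches the dish.
- dish_stack: Bystander: stack of three closed dishes, 90 mm across, 45 mm high, on the bench beside the stand; origin under its centre.
- tube_rack: Bystander: white rack 50 x 110 mm with four capped tubes, 71 mm high, on the bench on the other side of the stand; origin under its centre.
- beaker: Bystander: glass beaker, 70 mm across, 85 mm high; origin under its centre.
- wash_bottle: Bystander: white bottle, 64 mm across, 160 mm high; origin under its centre.
- tip_box: Bystander: grey box with clear lid, 122 x 87 mm, 63 mm high; origin under its centre.
- loop_handle: Bystander: inoculating loop lying on the bench, black handle 110 mm long, steel wire; origin under the handle's middle.
Mind the look-alikes: they are no part of the job. There is more than one size of the dish; the one meant has the size given above.

How it is judged:
On the way, in this order (a step that is already met when the one before it is completed fails the run):
1. the button is pressed in while the sleeve is still at its upper hole (value of joint button above 0.0045 m and value of joint sleeve below 0.003 m), for 0.05 s.
2. the sleeve has been slid off the upper hole, the bolt riding on the post (value of joint sleeve above 0.005 m and value of joint button above 0.003 m), for 0.05 s.
3. the button has sprung out in the next hole (value of joint sleeve between 0.0275 and 0.052 m and value of joint button below 0.0015 m), for 0.2 s.
At the end, for the whole second after the job is handed in: The sleeve is at the next hole (27.5 to 52 mm below its start, wherever that hole is), its button sprung out to within 1.5 mm of fully out, at rest, and the dish still on the stage (all of step 3 and linear speed of bolt below 0.01 m/s and z of dish in the frame of stand above 0.08 m); the robot touches nothing.
It fails at once if the bolt is forced against the post with more than 20 N (contact force between bolt and anything else above 20 N).
It fails at once if the ring light or its sleeve presses on the dish (contact force between sleeve and dish above 0.5 N).
It fails at once if the dish or another thing on the bench is moved more than 20 mm (distance of any of dish, dish_stack, tube_rack, beaker, wash_bottle, tip_box, loop_handle from where it was at the start of the episode above 0.02 m).
It also fails if it takes over 32 s, if anything falls off the work surface, if the arm or the gripper's body presses on something with over 40 N, if the wrist force passes 120 N, or if a joint passes its speed limit or range.

ROBOT

A 7-joint arm with a two-finger parallel gripper is mounted at the origin on the work surface. World frame = base frame: x ahead of the robot, y to its left, z up, the work surface at z = 0. Lengths are in m, angles in rad, forces in N, time in s.
With the tool pointing down it reaches from about 0.425 to 0.925 m from the base axis. Payload 6.8 kg.
Tool frame: the origin (TCP) lies on the front face of the gripper's body, between the roots of the fingers; the fingertips stand 73 mm ahead of it and the grasp point (between the pads) lies 54 mm ahead of it (env.nose_length is the distance from the TCP to the fingertips, in m); z points along the fingers, y is the line along which they close (so a half turn about z gives the same grasp; the last joint's range is limited). The gripper opens to 85 mm and grips with 20 to 120 N. Pads are 22 mm wide; open, the fingers measure 114 mm over their backs; the gripper's body (76 mm by 85 mm) begins 54 mm behind the grasp point. The pads swing forward as they close: fully open they stand 13 mm farther back than shut.
Start: joints at [-1.359, 0.477, 0.022, 1.555, -0.011, 1.109, -0.083], TCP at [0.212, 0.641, 0.304] pointing down, gripper open.
Joint ranges: [-2.96, 2.96], [-0.34, 2.1], [-1.41, 1.46], [0.24, 2.44], [-1.37, 4.51], [0.17, 1.92], [-2.96, 2.96]. Speed limits (rad/s): [2.39, 2.39, 3.14, 3.14, 3.14, 3.14, 3.14].

INTERFACE

Orientations are given as a unit quaternion [w, x, y, z].
In Python, from cell import env, kin, camera, calibration, job gives the robot as it stands. The module is installed in compiled form; this text tells all that it offers. Calls block until the motion is done:
- env.reach(position, orientation): joint-space move of the TCP to a pose.
- env.movel(position, velocity=0.15, rot=None, stop_force=None): straight line of the TCP; rot=None keeps the orientation; velocity is the mean speed in m/s. With stop_force (N) it stops when the force on the tool has changed by that much, and returns True; else False.
- env.goto_joints(angles): joint-space move.
- env.grip(opening, f_grip=None): finger opening in m; f_grip is the grip in N (None keeps the last); returns when the fingers have stopped.
- env.dwell(seconds).
- kin.inverse_kinematics(position, orientation): joint angles nearest the present ones, or None.
- env.get_state(): the state.
- camera(name): name is "scene" or "side" or "wrist"; returns (picture, depth): 400x640x3 uint8, blue, green, red; 400x640 float32, m along the optical axis (not along the pixel's ray), 0 where there is no reading.
- calibration(name): a dict with "fx", "fy", "cx", "cy" (pixels), "rvec" (rotation vector, rad) and "tvec" (3), from world to camera coordinates, as OpenCV has them. Camera axes: x right, y down, z forward; pixel columns grow to the right and rows downward; lengths in m; the calibration is good to about 2 mm. A picture is of the moment at which its call begins: read the wrist's pose just before it. calibration takes no time and is no camera call; for the wrist camera it gives the pose at the moment of the call.
A pose or a line that the arm cannot do raises env.PlanningError and nothing moves.
- job.job_done(): hands the job in; it is judged then, once.
The state is a dict: "time": time; "qpos": joint angles; "joint_velocities": joint speeds; "joint_torque": joint torques, N m; "tcp_pos": TCP position; "orientation": TCP orientation; "force": force on the tool from outside, world axes, zero at the start; "torque": the same for the moment, N m; "opening": finger opening in m; "gripper_force": force on a finger pad.
Only numpy, scipy, OpenCV 4.12 (cv2) and the standard library are available. Lean on these libraries where they do the work, as an engineer would, in place of code of your own. Each camera call takes 0.05 s, during which the arm holds its last target. There are 200 camera calls.

## Working session

There is one attempt and no reset: what is moved stays moved. The work goes in short steps, each a Python script; the robot and the scene stay as the last script left them, time stands still between calls to the robot, and variables do not carry over. Pictures are saved under pics/ and viewed, at most 10 in all, crops included, and the job is handed in when it is done.

```bash
mkdir -p pics; ls
python3 - <<'E'
from cell import env,kin,camera,calibration,job
import cv2,numpy as np
for n in ("scene","side"):
    p,d=camera(n); cv2.imwrite(f"pics/{n}1.png",p); np.savez(f"pics/{n}1.npz",p=p,d=d); print(n,calibration(n))
s=env.get_state(); print(s["time"],s["tcp_pos"],s["orientation"],s["force"],s["opening"],env.nose_length)
E
```

```text
pics
scene {'fx': 496.4452813225638, 'fy': 496.4452813225638, 'cx': 322.15377300383096, 'cy': 198.1829503801282, 'rvec': array([ 2.35890872,  0.65680967, -0.21675518]), 'tvec': array([-0.49145413, -0.10566836,  1.94869305])}
side {'fx': 434.7032589972189, 'fy': 434.7032589972189, 'cx': 314.11011895727773, 'cy': 193.9701838291696, 'rvec': array([ 2.30380743, -0.61707957,  0.23805074]), 'tvec': array([-0.51411209,  0.31749608,  1.27208812])}
0.1 [0.21206183 0.64040134 0.30303897] [-9.25619685e-05  1.59203027e-01  9.87245532e-01 -8.04630867e-04] [0.19971537 0.31327827 0.10213235] 0.08554673812067116 0.0726
```

View pics/scene1.png

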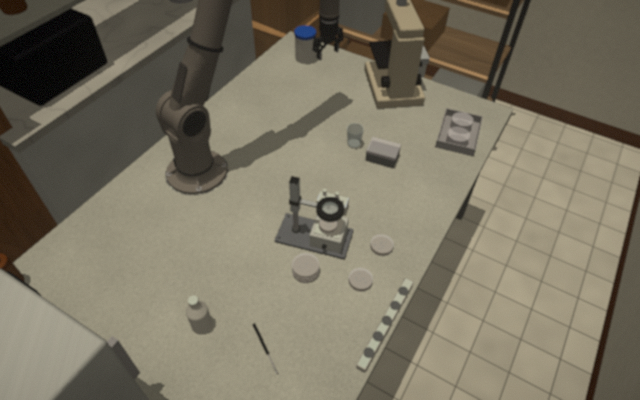

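View pics/side1.png

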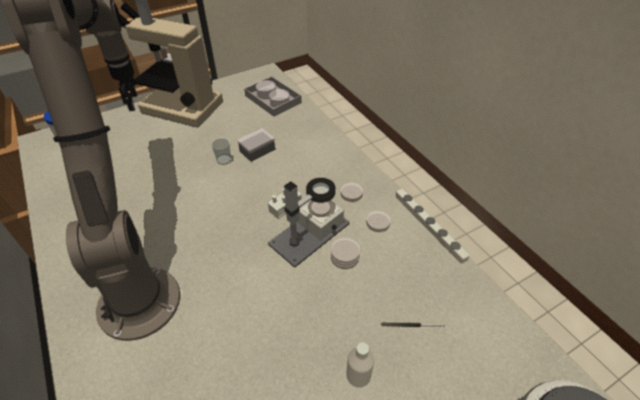

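Scene: sleeve cap near (295,181), ring near (330,208). Side: cap near (291,186), ring near (321,189), with the rack behind it and the dish stack in front. Next I'll locate the base plate, cap and ring numerically.

```bash
cat > h.py <<'E'
import cv2,numpy as np
from cell import env,kin,camera,calibration,job
def cam(c):
    R=cv2.Rodrigues(np.array(c["rvec"]))[0]; return R,np.array(c["tvec"]).ravel()
def ray(c,u,v,z):
    R,t=cam(c); d=R.T@np.array([(u-c["cx"])/c["fx"],(v-c["cy"])/c["fy"],1]); o=-R.T@t
    return o+d*(z-o[2])/d[2]
def cloud(c,d):
    R,t=cam(c); v,u=np.indices(d.shape)
    P=np.stack([(u-c["cx"])/c["fx"]*d,(v-c["cy"])/c["fy"]*d,d],-1)
    return (P-t)@R
def proj(c,P):
    return cv2.projectPoints(np.atleast_2d(np.float64(P)),np.array(c["rvec"]),np.array(c["tvec"]),np.array([[c["fx"],0,c["cx"]],[0,c["fy"],c["cy"]],[0,0,1.]]),None)[0][:,0]
E
python3 - <<'E'
from h import *
for n,cap,ring in (("scene",(295,181),(330,208)),("side",(291,186),(321,189))):
    f=np.load(f"pics/{n}1.npz"); c=calibration(n); W=cloud(c,f["d"])
    print(n,"cap",ray(c,*cap,.276),"ring",ray(c,*ring,.184))
    p0=ray(c,*cap,.276)
    m=(np.hypot(W[...,0]-p0[0],W[...,1]-p0[1])<.3)&(f["d"]>0)
    for lo,hi in((.262,.30),(.165,.20),(.075,.095),(.008,.022)):
        k=m&(W[...,2]>lo)&(W[...,2]<hi); Q=W[k]
        if len(Q): print(lo,len(Q),np.median(Q,0).round(3),Q.min(0).round(3),Q.max(0).round(3))
    # base plate: dark pixels, rays at z=.015
    g=f["p"].max(2); k=m&(W[...,2]>.005)&(W[...,2]<.025)&(g<95)
    nl,l,st,_=cv2.connectedComponentsWithStats(k.astype(np.uint8)); i=1+st[1:,4].argmax()
    vv,uu=np.where(l==i); P=np.array([ray(c,u,v,.015)[:2] for u,v in zip(uu,vv)])
    r=cv2.minAreaRect(P.astype(np.float32)*1000); print("plate",r,cv2.boxPoints(r))
    x,y=map(int,cap); im=cv2.resize(f["p"][y-50:y+100,x-75:x+125],None,fx=4,fy=4,interpolation=cv2.INTER_CUBIC)
    cv2.imwrite(f"pics/{n}crop.png",cv2.convertScaleAbs(im,alpha=1.5))
E
```

```text
scene cap [ 0.49669576 -0.04975384  0.276     ] ring [ 0.60934079 -0.02017978  0.184     ]
0.262 89 [ 0.493 -0.052  0.275] [ 0.476 -0.067  0.264] [ 0.51  -0.03   0.282]
0.165 748 [ 0.598 -0.031  0.181] [ 0.478 -0.068  0.165] [0.654 0.032 0.2  ]
0.075 570 [ 0.626 -0.042  0.083] [ 0.484 -0.083  0.075] [0.673 0.134 0.095]
0.008 1682 [ 0.55  -0.064  0.015] [ 0.214 -0.339  0.008] [0.795 0.236 0.022]
plate ((560.1780395507812, -38.22552490234375), (247.48666381835938, 126.7855453491211), 16.281993865966797) [[ 423.62448   -12.068523]
 [ 459.17075  -133.76913 ]
 [ 696.73157   -64.38252 ]
 [ 661.1853     57.318085]]
side cap [ 0.49264347 -0.04953155  0.276     ] ring [ 0.60523708 -0.02331369  0.184     ]
0.262 118 [ 0.491 -0.05   0.275] [ 0.477 -0.063  0.262] [ 0.51  -0.031  0.283]
0.165 796 [ 0.594 -0.032  0.183] [ 0.474 -0.066  0.165] [0.653 0.031 0.2  ]
0.075 615 [ 0.587 -0.042  0.084] [ 0.484 -0.081  0.075] [0.672 0.117 0.095]
0.008 1732 [ 0.524 -0.064  0.016] [ 0.264 -0.299  0.008] [0.79  0.183 0.022]
plate ((552.8876342773438, -36.40577697753906), (247.05111694335938, 125.58168029785156), 14.679664611816406) [[ 417.48212     -6.9677544]
 [ 449.30634   -128.45016  ]
 [ 688.29315    -65.843796 ]
 [ 656.46893     55.63861  ]]
```

View pics/scenecrop.png

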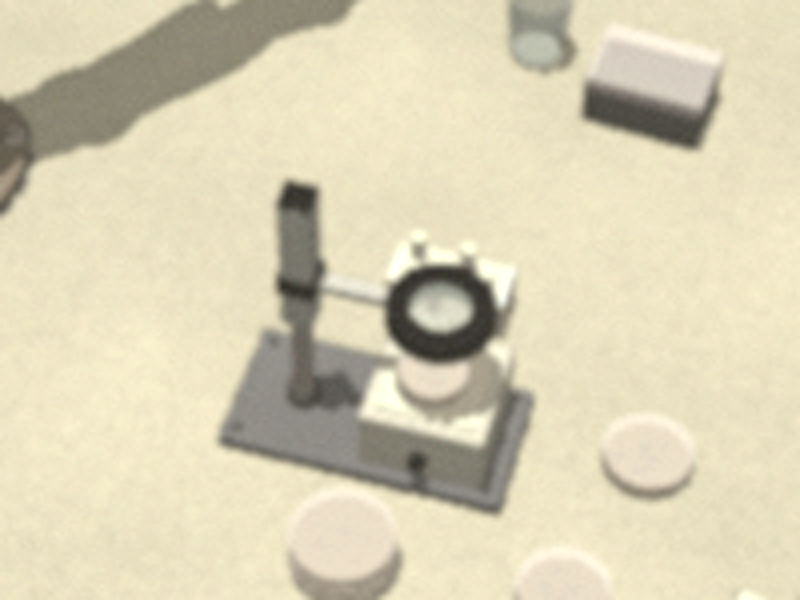

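View pics/sidecrop.png

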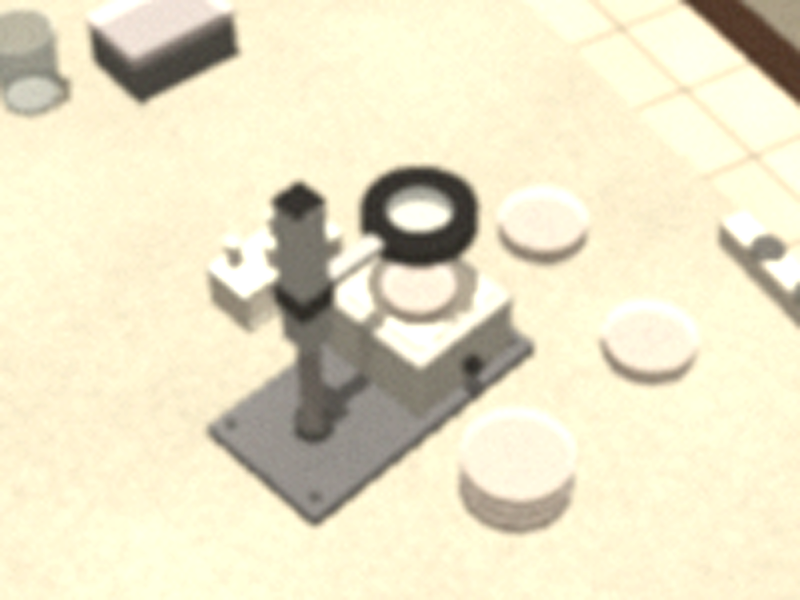

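Both crops show the post at the near edge and the ring at its +x side, with no button on the camera-facing side. So the button is on the world +y side, facing the rack. The yaw is about 15.5° and the post is near (0.494,-0.051). I'll check the microscope clearance and IK, then hover and look with the wrist camera.

```bash
cat >> h.py <<'E'
def quat(yaw,flip=False): # tool down, tool y at stand y
    p=(np.pi+yaw)/2+(np.pi/2 if flip else 0); return np.array([0,np.cos(p),np.sin(p),0])
E
python3 - <<'E'
from h import *
f=np.load("pics/scene1.npz"); c=calibration("scene"); W=cloud(c,f["d"])
Q=W[30:108,365:430].reshape(-1,3); Q=Q[(Q[:,2]>.03)&(Q[:,2]<.6)&(Q[:,0]<1)]; print("scope",np.percentile(Q,[1,99],axis=0).round(2))
yaw=np.radians(15.5)
for fl in (0,1):
    for P in ([.32,.38,.42],[.494,-.051,.42],[.494,-.051,.301],[.494,-.051,.22]):
        q=kin.inverse_kinematics(np.array(P),quat(yaw,fl)); print(fl,P,None if q is None else np.round(q,2))
E
```

```text
scope [[0.27 0.73 0.03]
 [0.57 0.98 0.37]]
0 [0.32, 0.38, 0.42] [-0.99  0.08 -0.01  1.81  0.    1.24  0.84]
0 [0.494, -0.051, 0.42] [-0.71  0.07  0.74  1.85 -0.05  1.24  1.89]
0 [0.494, -0.051, 0.301] [-0.57  0.2   0.64  2.01 -0.15  0.97  1.98]
0 [0.494, -0.051, 0.22] [-0.46  0.32  0.53  2.08 -0.22  0.79  2.04]
1 [0.32, 0.38, 0.42] [-1.51  0.07  0.55  1.84 -0.04  1.24 -2.25]
1 [0.494, -0.051, 0.42] [-0.97  0.09  1.03  1.86 -0.08  1.24 -1.21]
1 [0.494, -0.051, 0.301] [-0.84  0.27  0.99  2.02 -0.27  0.99 -1.02]
1 [0.494, -0.051, 0.22] [-0.82  0.47  1.02  2.1  -0.53  0.86 -0.78]
```

Run:
```python
from h import *
yaw=np.radians(15.5)
env.movel(np.array([.30,.40,.40]),velocity=.3)
print(env.get_state()["time"])
env.reach(np.array([.494,-.051,.43]),quat(yaw))
s=env.get_state(); print(s["time"],s["tcp_pos"],s["qpos"])
c=calibration("wrist"); p,d=camera("wrist"); cv2.imwrite("pics/w1.png",p); np.savez("pics/w1.npz",p=p,d=d,**{k:np.array(v) for k,v in c.items()})
st=np.array([.494,-.051]); Y=np.array([-np.sin(yaw),np.cos(yaw)])
print(proj(c,[[*st,.276],[*(st+.023*Y),.247],[.494+.12*np.cos(yaw),-.051+.12*np.sin(yaw),.184]]))
```

```text
1.1583
2.95 [ 0.49421864 -0.04967325  0.42973244] [-0.69392095  0.06271203  0.71758704  1.83559507 -0.04310888  1.25948451
  1.87907106]
[[316.89418256 209.59234583]
 [345.06160099 199.12656103]
 [317.15900885 288.11860927]]
```

View pics/w1.png

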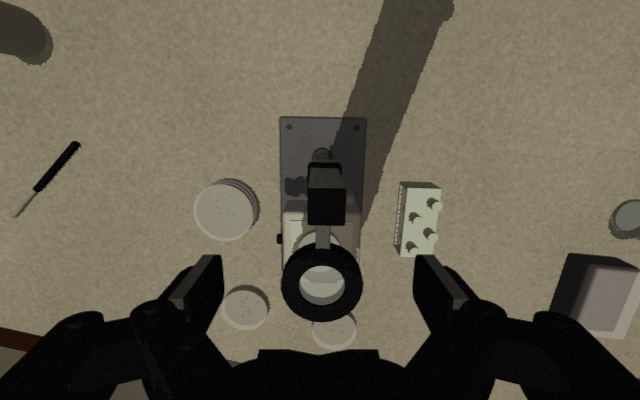

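The wrist view shows the cap around (326,207), the ring at (321,283), the rack to the right and the dish stack to the left. I'll brighten the crop to find the button and measure the cap exactly.

Run:
```python
from h import *
f=np.load("pics/w1.npz"); c={k:f[k] for k in("fx","fy","cx","cy","rvec","tvec")}; W=cloud(c,f["d"]); d=f["d"]; p=f["p"]
g=p[130:330,260:400]; im=cv2.resize(g,None,fx=4,fy=3,interpolation=cv2.INTER_NEAREST); im=cv2.resize(g,None,fx=3,fy=3,interpolation=cv2.INTER_CUBIC)
cv2.imwrite("pics/w1crop.png",np.clip(255*(im/255.)**.45,0,255).astype(np.uint8))
R=lambda k:(lambda vv,uu:(len(uu),uu.min(),uu.max(),vv.min(),vv.max()))(*np.where(k))
win=np.zeros(d.shape,bool); win[140:330,270:380]=1
k=win&(W[...,2]>.268)&(W[...,2]<.29); print("cap",R(k),np.median(W[k],0))
vv,uu=np.where(k); P=np.float32([ray(c,u,v,.276)[:2] for u,v in zip(uu,vv)])*1000; print(cv2.minAreaRect(P))
k=win&(W[...,2]>.235)&(W[...,2]<.256)
print("btn height band",R(k))
k=win&(W[...,2]>.17)&(W[...,2]<.19); k[:240]=0; vv,uu=np.where(k)
(e,s,a)=cv2.fitEllipse(cv2.convexHull(np.stack([uu,vv],1).astype(np.int32))); print("ring",e,s,ray(c,*e,.184))
k=(W[...,2]>.008)&(W[...,2]<.022)&(p.max(2)<95); k[:,:270]=0;k[:,380:]=0;k[300:]=0
nl,l,st,_=cv2.connectedComponentsWithStats(k.astype(np.uint8)); i=1+st[1:,4].argmax(); vv,uu=np.where(l==i)
# plate back edge/ left edge fits
top=np.float32([ray(c,u,vv[uu==u].min(),.015)[:2] for u in range(286,362) if (uu==u).any()]); 
L=cv2.fitLine(top,cv2.DIST_HUBER,0,.01,.01).ravel(); print("back edge dir",np.degrees(np.arctan2(L[1],L[0])),L)
```

```text
cap (1474, np.int64(307), np.int64(345), np.int64(186), np.int64(225)) [ 0.48914112 -0.0456978   0.27619573]
((489.39703369140625, -45.450557708740234), (29.745561599731445, 27.60291290283203), 15.010713577270508)
btn height band (302, np.int64(308), np.int64(353), np.int64(177), np.int64(205))
ring (320.98809814453125, 281.8302001953125) (80.79556274414062, 81.48876190185547) [ 0.6009532  -0.01694766  0.184     ]
back edge dir -74.4481 [ 0.26811117 -0.96338797  0.43020555 -0.04887972]
```

View pics/w1crop.png

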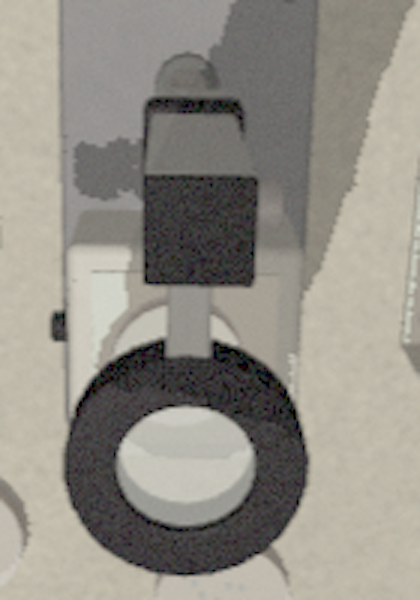

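The button shows at crop (268,195), which is full-frame (349,195), on the +y side as expected. Yaw is about 15.3°. The cameras differ by about 5 mm along stand y, so I'll find the plain far side by touch before pinching.

```bash
cat >> h.py <<'E'
yaw=np.radians(15.3); X=np.array([np.cos(yaw),np.sin(yaw),0]); Y=np.array([-np.sin(yaw),np.cos(yaw),0]); Q=quat(yaw)
def show(m):
    s=env.get_state(); F=np.array(s["force"]); p=np.array(s["tcp_pos"])
    print(m,"t%.2f"%s["time"],"xyz",(p@X).round(4),(p@Y).round(4),p[2].round(4),"F",(F@X).round(1),(F@Y).round(1),F[2].round(1),"op%.4f gf%.1f"%(s["opening"],s["gripper_force"]),flush=True); return p
E
python3 - <<'E'
from h import *
b=.4605*X-.178*Y
env.grip(.06,f_grip=20); show("grip")
env.movel(b+[0,0,.40],rot=Q,velocity=.15)
env.movel(b+[0,0,.300],velocity=.12); p=show("down")
hit=env.movel(p+.022*Y,velocity=.012,stop_force=3); p=show(hit)
E
```

```text
grip t3.38 xyz 0.4631 -0.1794 0.43 F 0.7 -0.5 0.3 op0.0600 gf0.0
down t4.71 xyz 0.461 -0.1782 0.3007 F 0.9 0.4 0.0 op0.0604 gf0.0
False t6.67 xyz 0.4609 -0.1564 0.3007 F 0.4 -0.6 -0.9 op0.0603 gf0.6
```

Run:
```python
from h import *
p=show("")
hit=env.movel(p+.008*Y,velocity=.012,stop_force=3); p=show(hit)
```

```text
t6.67 xyz 0.4609 -0.1564 0.3007 F 0.4 -0.6 -0.9 op0.0603 gf0.6
True t6.91 xyz 0.4607 -0.1564 0.3004 F -0.1 -1.5 0.7 op0.0597 gf0.3
```

Contact with the far side puts the post axis at Y ≈ -0.1724, close to the wrist view. Next I'll centre and pinch.

Run:
```python
from h import *
p=show(""); p=p+(-.1714-p@Y)*Y; p[2]=.300
env.movel(p,velocity=.06); show("centred")
env.grip(.040,f_grip=20); show("40")
env.grip(.028,f_grip=20); show("pinch")
```

```text
t6.91 xyz 0.4607 -0.1564 0.3004 F -0.1 -1.5 0.7 op0.0597 gf0.3
centred t7.31 xyz 0.4605 -0.1719 0.2999 F -0.1 0.1 -0.4 op0.0599 gf0.0
40 t7.64 xyz 0.4607 -0.1703 0.2999 F -1.3 4.3 1.4 op0.0399 gf2.2
pinch t7.88 xyz 0.4608 -0.1714 0.3002 F 0.1 3.1 4.1 op0.0293 gf22.3
```

Run:
```python
from h import *
env.dwell(.15); p=show("")
hit=env.movel(p-[0,0,.014],velocity=.02,stop_force=14); show(hit)
env.dwell(.1);show("")
```

```text
t8.03 xyz 0.4608 -0.1714 0.3002 F -0.5 1.8 3.8 op0.0293 gf22.3
False t8.88 xyz 0.4608 -0.1714 0.2861 F 0.5 1.4 0.9 op0.0294 gf22.3
 t8.97 xyz 0.4608 -0.1714 0.2861 F 0.9 1.7 0.9 op0.0296 gf22.3
```

Run:
```python
from h import *
for n in("wrist","scene","side"):
    c=calibration(n); p,d=camera(n); W=cloud(c,d)
    r=.601*0+np.array([W[...,0]-.607,W[...,1]+.015]); rr=np.hypot(*r)
    k=(rr<.06)&(W[...,2]>.12)&(W[...,2]<.22)&(d>0)&(p.max(2)<70)
    Q=W[k]; print(n,len(Q),np.percentile(Q[:,2],[50,80,90]).round(4) if len(Q) else 0)
    if n!="wrist":
        f=np.load(f"pics/{n}1.npz"); W=cloud(c,f["d"]); rr=np.hypot(W[...,0]-.607,W[...,1]+.015)
        k=(rr<.06)&(W[...,2]>.12)&(W[...,2]<.22)&(f["p"].max(2)<70); print(" before",k.sum(),np.percentile(W[k][:,2],[50,80,90]).round(4))
```

```text
wrist 231 [0.1643 0.1694 0.1701]
scene 340 [0.1681 0.1708 0.172 ]
 before 337 [0.1827 0.1851 0.1865]
side 353 [0.1696 0.1718 0.173 ]
 before 370 [0.1838 0.1859 0.1868]
```

The sleeve is 14 mm down. Now I'll release it and push gently on the cap with the palm until it stops dead.

Run:
```python
from h import *
env.grip(.06); p=show("open")
p[2]=.268; env.movel(p,velocity=.05,stop_force=8); p=show("near")
q=p.copy(); q[2]=.225
hit=env.movel(q,velocity=.008,stop_force=12); show(hit)
env.dwell(.1); show("")
```

```text
open t9.53 xyz 0.4607 -0.1718 0.2862 F 0.0 0.3 -0.4 op0.0603 gf0.0
near t10.04 xyz 0.4606 -0.1718 0.2677 F 0.1 -0.7 -0.5 op0.0599 gf0.0
True t14.50 xyz 0.4609 -0.1719 0.2277 F -0.2 -0.5 4.6 op0.0602 gf0.0
 t14.60 xyz 0.4609 -0.1719 0.2277 F 0.0 0.0 4.2 op0.0603 gf0.0
```

It stopped dead about 48 mm down. Now I'll retract and verify.

Run:
```python
from h import *
p=show(""); p[2]=.38; env.movel(p,velocity=.15); show("up")
c=calibration("wrist"); p,d=camera("wrist"); W=cloud(c,d)
win=np.zeros(d.shape,bool); win[120:300,250:400]=1
k=win&(W[...,2]>.215)&(W[...,2]<.24); print("cap",np.median(W[k],0).round(4))
m=np.median(W[k],0); k2=win&(W[...,2]>m[2]-.04)&(W[...,2]<m[2]-.018); y=(W[k2]-m)@Y; print("band y max",np.sort(y)[-8:].round(4),k2.sum())
vv,uu=np.where(k); u,v=int(uu.mean()),int(vv.mean())
g=cv2.resize(p[max(v-80,0):v+80,u-80:u+80],None,fx=3,fy=3,interpolation=cv2.INTER_CUBIC); cv2.imwrite("pics/w2.png",np.uint8(255*(g/255.)**.45))
```

```text
t14.60 xyz 0.4609 -0.1719 0.2277 F 0.0 0.0 4.2 op0.0603 gf0.0
up t15.77 xyz 0.4605 -0.1717 0.3791 F -0.5 0.8 0.6 op0.0601 gf0.0
cap [ 0.4886 -0.0458  0.2277]
band y max [0.0224 0.0224 0.0225 0.0225 0.0225 0.0226 0.0226 0.0227] 354
```

View pics/w2.png

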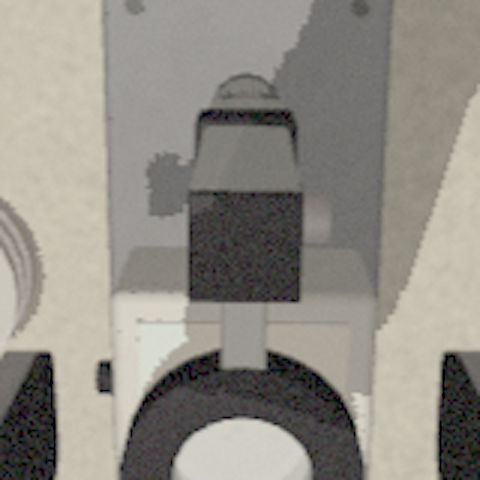

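The picture shows the button sticking out on the right at crop (318,218). Depth puts its face 22.7 mm from the axis, so it is fully out. The sleeve is 48 mm down, so it is locked.

```bash
python3 -c "
from cell import job
print(job.job_done())"
```

```text
the job is handed in; nothing more can be done
None
```

The sleeve is locked in the next hole, about 48 mm down, with the button fully out (22.7 mm from the axis by wrist camera) and the gripper clear of everything; the job is handed in and no verdict came back.

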